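# Mount the light-sensor carrier on the dovetail bench rail and clamp it

### The arm

A 7-joint arm with a two-finger parallel gripper is mounted at the origin on the work surface. World frame = base frame: x ahead of the robot, y to its left, z up, the work surface at z = 0. Lengths are in m, angles in rad, forces in N, time in s.
With the tool pointing down it reaches from about 0.425 to 0.925 m from the base axis. Payload 6.8 kg.
Tool frame: the origin (TCP) lies on the centre line of the jaws, within the pads' length; the fingertips stand 11 mm ahead of it and the grasp point (between the pads) lies 8 mm behind it; z points along the fingers, y is the direction in which the jaws open and shut (so a half turn about z gives the same grasp; the last joint's range is limited). The gripper opens to 85 mm and grips with 20 to 120 N. Pads are 22 mm wide; open, the fingers measure 114 mm over their backs; the gripper's body (76 mm by 85 mm) begins 54 mm behind the grasp point. The pads swing forward as they close: fully open they stand 13 mm farther back than shut.
Start: joints at [1.161, 0.477, 0.022, 1.555, -0.011, 1.109, -0.083], TCP at [0.201, -0.645, 0.242] pointing down, gripper open.
Joint ranges: [-2.96, 2.96], [-0.34, 2.1], [-1.41, 1.46], [0.24, 2.44], [-1.37, 4.51], [0.17, 1.92], [-2.96, 2.96]. Speed limits (rad/s): [2.39, 2.39, 3.14, 3.14, 3.14, 3.14, 3.14].

### API

Orientations are given as a rotation vector (axis times angle).
In Python, from bench import r gives the robot as it stands.
- The arm moves only by the tool send_rows, never from a script. Its argument "deltas" is a list of rows, each a list of 7 numbers: the opening, from 0 (shut) to 1 (fully open), then the shift along the tool's x, y, z as a fraction of full scale, then the turn, a rotation vector about the tool's x, y, z as a fraction of full scale. In form: [[hand, x, y, z, ax, ay, az], ...]. A call has 1 to 20 rows; each row is the pose to reach, as a shift and turn from the pose commanded when the call began, along the tool's axes at that moment, turning the shorter way round; what a row does not reach only later rows make up. Full scale, the value 1, is 150 mm for a shift and 180 degrees for a turn. A row lasts 1/12 s, in which the tool goes at most 41.7 mm and 7.16 degrees, less where a joint would pass 70% of its speed; a pose out of reach is approached as far as the arm can. A call with a number of a shift or a turn outside -1 to 1 is refused whole. A call with a gripper value outside its range is refused whole. The fingers move at their own pace and stop on an object; "squeeze" is the grip in N (left out, the last holds). Time passes only in rows, so rows that repeat a pose let the fingers close. It gives the time, the measured TCP pose, the force and the opening at its end, in the units of the state.
- r.get_obs(): the state, without advancing time (a new reading comes with each control period).
- r.grab_frame(name): name is "side" or "top" or "wrist"; returns a dict with "pixels" (400x640x3 uint8, red, green, blue), "camera_matrix" (3x3 intrinsics, pixels), "dist_coeffs" ([k1, k2, p1, p2, k3] as OpenCV has them; the pictures are not rectified), "rvec" (rotation vector, rad) and "tvec" (3), from world to camera coordinates, as OpenCV has them. Camera axes: x right, y down, z forward; pixel columns grow to the right and rows downward; lengths in m; the calibration is good to about 2 mm. A picture is of the moment at which its call begins. There is no depth.
- r.hand_in(): hands the job in, once; it reports no verdict.
The state is a dict: "clock": time; "joints": joint angles; "qvel": joint speeds; "tau": joint torques, N m; "tcp_pos": TCP position; "orientation": TCP orientation; "contact_force": force on the tool from outside, world axes, zero at the start; "moment": the same for the moment, N m; "grip_width": finger opening in m.
Only numpy, scipy, OpenCV 4.12 (cv2) and the standard library are available. Lean on these libraries where they do the work, as an engineer would, in place of code of your own. Each camera call takes 0.05 s, during which the arm holds its last target. There are 200 camera calls.

### The job

Slide the light-sensor carrier onto the dovetail rail from the rail's open end, sensor facing the LED lamp, and gently along it until it rests against the stop block, without ramming or jamming it. Then press down the orange arm of the carrier's side clamp knob until the carrier is firmly clamped there, without overtightening it. Leave the mouse, the breadboard and the controller board where they are.

Things in the scene. Friction and masses are not known exactly. Their poses are not given: they have to be found in the camera images.
- rail: Fixed black dovetail rail, 340 mm long, lying across the desk, entry end on the robot's right. Origin: centre of its underside; x along it from the open entry end (x = -170 mm) to the lamp end, z up. Head: flat top 48 mm wide, 56 mm above the desk, narrowing to a 30 mm neck at 40 mm; web 26 mm, foot 66 mm wide, 9 high. The last 3 mm of the head taper by 0.6 mm on top, 0.8 mm a side.
- rail_entry (a point): Centre of the top edge of the rail's open entry end, 56 mm above the desk (in the plane of the untapered top); axes as the rail's.
- lamp: Black LED lamp on its own carrier, fixed near the far end of the rail (rail x about 140 mm), 114 mm high. Leave it. Origin in the rail's underside plane; axes as the rail's; it spans x = -25 to 37 mm, its own orange clamp arm points back to x = -64 mm at y = -41 to -55 mm.
- stop: Fixed bare aluminium stop block across the rail, 18 mm long, 62 mm wide, top 18 mm above the rail's top. It sits at rail x = -20 to 50 mm. Origin in the rail's underside plane; axes as the rail's.
- stop_face (a point): Point on the stop block's face that looks to the entry end, on the rail's centre line, 6 mm above the rail's top; axes as the rail's. The carrier's front must come to rest against this face.
- carrier: Loose aluminium sensor carrier, 0.3 to 0.5 kg, standing on the desk on its jaws. Origin: centre of its underside; x forwards (sensor side), z up. Plate 50 (x) by 68 mm (y), 15.5 to 28 mm above the origin; dovetail jaws below it: brass at -y, clearing the head by 1 mm when open, fixed at +y, clearing it by 0.4 to 2.3 mm (unseen gib strip, varies). Goes on with both x axes alike; friction 0.3.
- carrier_post (a point): Centre of the top of the carrier's black post block, 68 mm above the carrier's origin: 30 mm long (x), 24 mm wide (y), 40 mm tall on the plate. Grip it across its width from above. In front of it (x = 15 to 31 mm) stand a blue-green board, 46 mm wide and as high as the post, and the sensor tube. The plate reaches 34 mm to both sides and 25 mm behind the centre.
- carrier_nose (a point): Centre of the carrier's front end face, 25 mm ahead of its origin and 21.5 mm above it; axes as the carrier's. Seated, it is 6 mm above the rail's top (the plate lies on that top). It meets stop_face. Clamped, the carrier lies 0.4 to 2.5 mm to the rail's -y side of centre.
- clamp (a joint): Clamp knob at the carrier's -y side, rad: 0 to 0.08 at the start (open, arm 26 to 21 degrees above level, pointing back), grows to 0.9 at most as the arm's end is pressed down. Friction 0.16 N m (3 to 5 N at the end pad). Draws the brass jaw in 5.4 mm/rad; bites anywhere from 0.25 to 0.65 (gib), then stiffens: firm at 6 to 8 N on the pad, overtight above 9. Springs back a little, then stays.
- clamp_arm: Orange arm of the clamp knob, 12 mm wide (y), 10 mm thick, with a round end pad (radius 9 mm, 14 mm wide) centred 55 mm from the axle. Origin on the axle at the carrier's side (carrier x = 0, y = -34, z = 9.5 mm; 6 mm below the rail's top when seated); z points along the arm, which is centred at y = -14 mm here. Press the pad down from above, following its arc.
- jaw: Brass clamp jaw, 48 mm long, under the plate on the carrier's -y side, drawn in by the knob; it presses on the rail's flank when clamped (firm: over 16 N; overtight: over 85 N). Origin and axes as the carrier's when open.
- mouse: Black computer mouse, 105 x 60 x 30 mm, loose, beyond the rail. Leave it.
- breadboard: White breadboard, 83 x 55 x 9 mm, loose, beyond the rail. Leave it.
- board: Blue-green controller board with a steel socket, 69 x 53 x 20 mm, loose, beyond the rail. Leave it.
Not all that is in view belongs to the job. What is shaped like the carrier but pink is not meant.

How it is judged:
By the outcome, as a careful person would: the job done as asked, in the order asked, and still so for the second after the job is handed in, with the robot touching nothing.
It also fails if it takes over 72 s, if anything falls off the work surface, if the arm or the gripper's body presses on something with over 40 N, if the wrist force passes 120 N, or if a joint passes its speed limit or range.

## Working session

There is one attempt and no reset: what is moved stays moved. The work goes in short steps, Python scripts to look and compute and a tool call to move; the robot and the scene stay as the last step left them, time stands still between calls to the robot, and variables do not carry over. Pictures are saved under pics/ and viewed, about 8 in all and at most 12, crops included, and the job is handed in when it is done.

Besides the shell and the picture viewer there is one more tool, called after "Call:" as name(argument=value, ...) on one line, values as JSON. send_rows: Moves the arm, as the interface text tells. Shift numbers are shares of 150 mm and turn numbers shares of 180 degrees, none past 1 either way. Its arguments: {"type":"object","properties":{"deltas":{"type":"array","items":{"type":"array","items":{"type":"number"}}},"squeeze":{"type":"number"}},"required":["deltas"]}

```bash
mkdir -p pics; ls
cat > h.py <<'E'
import numpy as np, cv2, pickle
from bench import r
def grab(n):
    f=r.grab_frame(n); pickle.dump(f,open(f'pics/{n}.pkl','wb')); return f
def save(f,name,crop=None,s=1):
    p=f['pixels'][:,:,::-1]
    if crop: u0,u1,v0,v1=crop; p=p[v0:v1,u0:u1]
    cv2.imwrite('pics/'+name,cv2.resize(p,None,fx=s,fy=s,interpolation=cv2.INTER_CUBIC))
def ray(f,uv):
    R,_=cv2.Rodrigues(np.array(f['rvec'],float)); t=np.array(f['tvec'],float).ravel()
    n=cv2.undistortPoints(np.array([[uv]],float),np.array(f['camera_matrix']),np.array(f['dist_coeffs']))[0,0]
    d=R.T@np.array([n[0],n[1],1]); return -R.T@t,d/np.linalg.norm(d)
def onz(f,uv,z):
    c,d=ray(f,uv); return c+d*(z-c[2])/d[2]
def proj(f,P):
    return cv2.projectPoints(np.array(P,float).reshape(-1,3),np.array(f['rvec']),np.array(f['tvec']),np.array(f['camera_matrix']),np.array(f['dist_coeffs']))[0][:,0]
def tri(fa,a,fb,b):
    c1,d1=ray(fa,a);c2,d2=ray(fb,b)
    s=np.linalg.lstsq(np.c_[d1,-d2],c2-c1,rcond=None)[0]
    p,q=c1+s[0]*d1,c2+s[1]*d2; return (p+q)/2,np.linalg.norm(p-q)
E
python3 - <<'E'
from h import *
ims=[grab(n) for n in('top','side')]
o=r.get_obs();print({k:np.round(v,3) for k,v in o.items()})
for f,n in zip(ims,('top','side')): print(n,ray(f,(320,200)))
save(ims[0],'a_top.png',s=1.25);save(ims[1],'a_side.png',s=1.25)
E
```

```text
pics
{'clock': np.float64(0.1), 'joints': array([ 1.161,  0.478,  0.022,  1.556, -0.012,  1.109, -0.083]), 'qvel': array([ 0.   , -0.002,  0.002, -0.002, -0.001, -0.   , -0.   ]), 'tau': array([ 5.0000e-03, -5.9777e+01,  1.6140e+00, -2.8195e+01,  1.3000e-02,
        5.0000e-03,  0.0000e+00]), 'tcp_pos': array([ 0.2  , -0.644,  0.241]), 'orientation': array([-3.104e+00, -4.720e-01,  1.000e-03]), 'contact_force': array([-0.624,  1.156,  0.107]), 'moment': array([-0.023,  0.035,  0.029]), 'grip_width': np.float64(0.085)}
top (array([ 0.42070219, -0.09168332,  1.23998585]), array([ 0.18341969, -0.00473793, -0.98302328]))
side (array([0.25319862, 0.51143014, 0.58315262]), array([ 0.44817215, -0.66454385, -0.59793243]))
```

View pics/a_top.png

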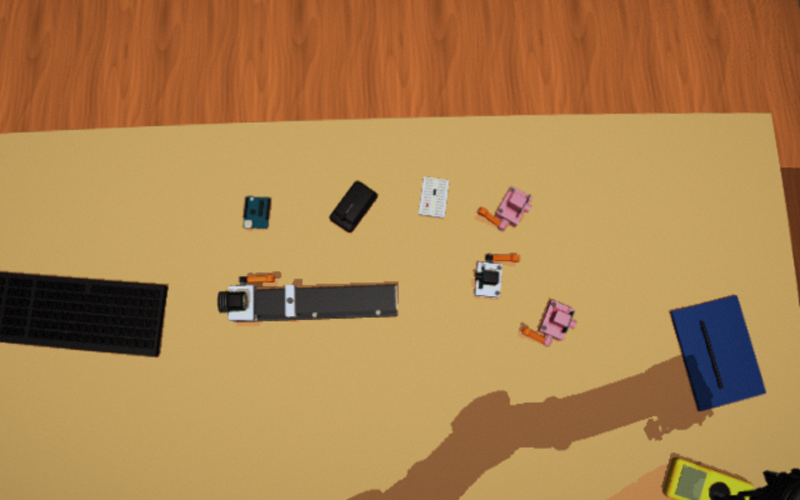

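View pics/a_side.png

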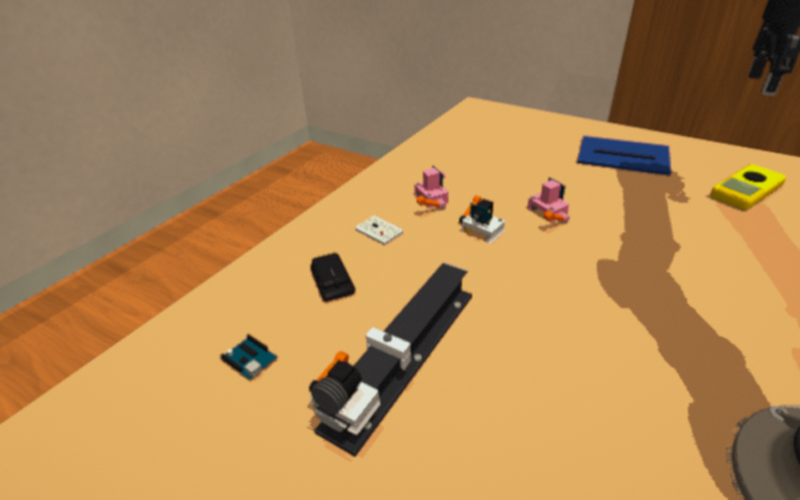

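Seen (800 px scale): candidates are the white/black carrier at top (488,279), pink look-alike at (513,208), pink look-alike at (557,320), and the lamp's fixed carrier at (240,300). I choose (488,279): white plate, black post, orange arm at the far side pointing back. Rail spans (230–398, 283–320), with the stop at (290,300).

Run:
```python
from h import *
ft=pickle.load(open('pics/top.pkl','rb'));fs=pickle.load(open('pics/side.pkl','rb'))
save(ft,'b.png',(350,450,180,260),6)
g=ft['pixels'].astype(int)
w=((g.min(2)>150)&(g.max(2)-g.min(2)<40)).astype(np.uint8)
n,l,st,ce=cv2.connectedComponentsWithStats(w)
for i in range(1,n):
    if st[i,4]>25:
        c=np.argwhere(l==i)[:,::-1].astype(np.float32); print('white',st[i],ce[i],cv2.minAreaRect(c), onz(ft,ce[i],.028))
o=((g[:,:,0]>170)&(g[:,:,1]<120)&(g[:,:,2]<70)).astype(np.uint8)
n,l,st,ce=cv2.connectedComponentsWithStats(o)
for i in range(1,n):
    if st[i,4]>25: print('or',st[i],ce[i],onz(ft,ce[i],.02))
d=(g.max(2)<75).astype(np.uint8)
n,l,st,ce=cv2.connectedComponentsWithStats(d)
for i in range(1,n):
    if st[i,4]>40:
        c=np.argwhere(l==i)[:,::-1].astype(np.float32); print('dark',st[i],ce[i],cv2.minAreaRect(c))
for uv in((398,283),(398,317),(398,301),(290,300)): print(uv,onz(ft,np.array(uv)/1.25,.056))
```

```text
white [335 142  24  32 600] [346.85166667 157.3       ] ((346.7772521972656, 157.17031860351562), (20.617538452148438, 30.001163482666016), 7.594643592834473) [ 0.75816899 -0.17035262  0.028     ]
white [381 210  21  28 237] [390.76793249 224.89873418] ((390.80206298828125, 223.27157592773438), (19.165456771850586, 26.361408233642578), 4.085616588592529) [ 0.57800393 -0.27542337  0.028     ]
white [183 228  20  28 238] [193.83193277 244.37815126] ((192.5, 241.5), (27.0, 19.0), 90.0) [0.54026675 0.22606286 0.028     ]
white [228 228   7  11  73] [230.97260274 232.7260274 ] ((231.0, 233.0), (10.0, 6.0), 90.0) [0.56797351 0.130966   0.028     ]
white [228 242   8  11  80] [231.6125 247.075 ] ((231.5, 247.0), (10.0, 7.0), 90.0) [0.53140302 0.12911788 0.028     ]
or [  82    0   34  102 1433] [99.40753664 67.24842987] [1.04363756 0.51191217 0.02      ]
or [ 186    0   46   98 2818] [209.78885735  56.1682044 ] [1.06200841 0.19746879 0.02      ]
or [ 239    0   34   96 1425] [256.16140351  53.65122807] [1.06443723 0.06818276 0.02      ]
or [ 296    0   50   95 3117] [321.98877125  51.930060
[... 3996 characters left out ...]
37] ((553.8395385742188, 287.1886901855469), (83.24048614501953, 15.24701976776123), 74.05460357666016)
dark [560 256  19  55 241] [568.6473029  283.41908714] ((568.598388671875, 283.1166076660156), (56.877281188964844, 4.739773273468018), 73.81079864501953)
dark [531 366  11  28  63] [535.26984127 378.33333333] ((534.8150024414062, 379.08984375), (3.1257236003875732, 28.785734176635742), 19.09349250793457)
dark [ 567  375   73   25 1013] [611.25863771 390.46692991] ((603.0, 387.0), (24.0, 72.0), 90.0)
(398, 283) [ 0.57519773 -0.09173075  0.056     ]
(398, 317) [ 0.5079419  -0.09006353  0.056     ]
(398, 301) [ 0.53943859 -0.0908433   0.056     ]
(290, 300) [0.54637829 0.12314563 0.056     ]
```

View pics/b.png

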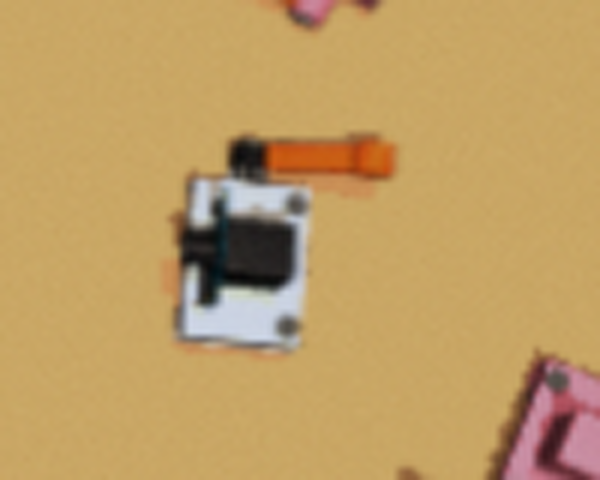

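Crop: the carrier sits at (488,279) top-scale, tube pointing left (+y world), arm on the far side pointing right; this is the right object. Carrier ≈ (0.58,−0.275), rail entry ≈ (0.54,−0.091). I'm moving the wrist camera above it.

Call:
send_rows(deltas=[[1, 0.5, -0.5, 0, 0, 0, -0.2], [1, 1, -1, 0, 0, 0, -0.404], [1, 1, -1, 0, 0, 0, -0.404], [1, 1, -1, 0, 0, 0, -0.404], [1, 1, -1, 0, 0, 0, -0.404], [1, 1, -1, 0, 0, 0, -0.404], [1, 1, -1, 0, 0, 0, -0.404], [1, 1, -1, 0, 0, 0, -0.404], [1, 1, -1, 0, 0, 0, -0.404], [1, 1, -1, 0, 0, 0, -0.404], [1, 1, -1, 0, 0, 0, -0.404], [1, 1, -1, 0, 0, 0, -0.404], [1, 1, -1, 0, 0, 0, -0.404]])

```text
clock: 1.18
tcp_pos: [0.2991, -0.4567, 0.2421]
orientation: [-2.225, -2.217, -0.0]
contact_force: [-0.4, -0.5, 0.0]
grip_width: 0.0856
```

Call:
send_rows(deltas=[[1, 0.3, 0.3, 0, 0, 0, 0], [1, 1, 1, 0, 0, 0, 0], [1, 1, 1, 0, 0, 0, 0], [1, 1, 1, 0, 0, 0, 0], [1, 1, 1, 0, 0, 0, 0], [1, 1, 1, 0, 0, 0, 0], [1, 1, 1, 0, 0, 0, 0]])

```text
clock: 1.77
tcp_pos: [0.4517, -0.3035, 0.2424]
orientation: [2.216, 2.226, 0.002]
contact_force: [-0.2, 0.3, 0.3]
grip_width: 0.0852
```

Call:
send_rows(deltas=[[1, 0.2, 0.3, 0, 0, 0, 0], [1, 0.2, 0.8, 0, 0, 0, 0], [1, 0.2, 0.8, 0, 0, 0, 0], [1, 0.2, 0.8, 0, 0, 0, 0], [1, 0.2, 0.8, 0, 0, 0, 0], [1, 0.2, 0.8, 0, 0, 0, 0], [1, 0.2, 0.8, 0, 0, 0, 0]])

```text
clock: 2.35
tcp_pos: [0.5673, -0.2785, 0.242]
orientation: [-2.225, -2.217, 0.003]
contact_force: [0.1, -0.8, -0.4]
grip_width: 0.0857
```

Run:
```python
from h import *
o=r.get_obs();print({k:np.round(o[k],4) for k in('clock','tcp_pos','orientation','joints','contact_force')})
R=cv2.Rodrigues(np.array(o['orientation']))[0];print(R.round(4))
f=grab('wrist');c,d=ray(f,(320,200));print(c,d)
save(f,'c.png',s=1.25)
```

```text
{'clock': np.float64(2.35), 'tcp_pos': array([ 0.5673, -0.2785,  0.242 ]), 'orientation': array([-2.2246, -2.2173,  0.0029]), 'joints': array([ 0.6498,  0.4377, -0.3961,  1.6417,  0.1859,  1.1008,  0.1993]), 'contact_force': array([ 0.148 , -0.8444, -0.3609])}
[[ 3.3e-03  1.0e+00 -1.7e-03]
 [ 1.0e+00 -3.3e-03 -8.0e-04]
 [-8.0e-04 -1.7e-03 -1.0e+00]]
[ 0.56709323 -0.20658466  0.37367184] [ 5.44650285e-04 -2.83698600e-01 -9.58913347e-01]
```

View pics/c.png

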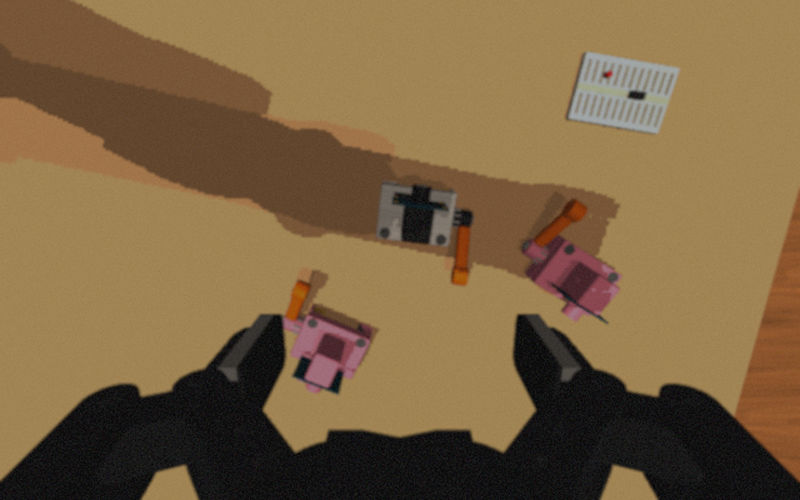

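Wrist view: carrier plate corners ≈ (381,183),(457,190),(450,247),(377,241), with the arm pad at (460,277); pink decoys at (330,345) and (575,280). I'll measure the plate and post.

```bash
cat >> h.py <<'E'
def quad(f,mask,z):
    cs,_=cv2.findContours(mask.astype(np.uint8),cv2.RETR_EXTERNAL,cv2.CHAIN_APPROX_NONE)
    c=max(cs,key=cv2.contourArea)[:,0].astype(float)
    W=np.array([onz(f,p,z)[:2] for p in c]); (cx,cy),(w,h),a=cv2.minAreaRect((W*1000).astype(np.float32))
    return cx,cy,w,h,a
E
python3 - <<'E'
from h import *
f=pickle.load(open('pics/wrist.pkl','rb'));g=f['pixels'].astype(int)
sub=np.zeros(g.shape[:2],bool);sub[138:205,295:372]=1
print(g[170,312],g[150,345],g[176,333],g[120,332],g[185,300],g[188,350])
hsv=cv2.cvtColor(f['pixels'],cv2.COLOR_RGB2HSV)
m=sub&(hsv[:,:,1]<70)&(g.max(2)>70)
m=cv2.morphologyEx(m.astype(np.uint8),cv2.MORPH_OPEN,np.ones((3,3)))
print('plate',quad(f,m,.028))
d=sub&(g.max(2)<45); d=cv2.morphologyEx(d.astype(np.uint8),cv2.MORPH_OPEN,np.ones((5,5)))
print('post px',np.argwhere(d).min(0),np.argwhere(d).max(0))
save({'pixels':np.where(sub[...,None],f['pixels'],0)},'d.png',(280,400,120,240),5)
o=(hsv[:,:,0]<12)&(hsv[:,:,1]>200)&(g[:,:,0]>120); o[:, :350]=0;o[:,385:]=0;o[:160]=0;o[235:]=0
p=np.argwhere(o)[:,::-1]; print('arm',p.min(0),p.max(0),onz(f,(p[p[:,1]>215].mean(0)),.035))
for uv in ((381,183),(457,190),(450,247),(377,241)): print(onz(f,np.array(uv)/1.25,.028).round(4))
E
```

```text
[102  96  88] [68 50 38] [16 20 21] [164 134  85] [94 71 54] [96 88 81]
plate (559.5370483398438, -272.10797119140625, 51.68806457519531, 25.985004425048828, 78.0174560546875)
post px [149 318] [193 350]
arm [362 182] [374 226] [ 0.62043004 -0.33370243  0.035     ]
[ 0.5506 -0.2468  0.028 ]
[ 0.6182 -0.2533  0.028 ]
[ 0.6138 -0.3061  0.028 ]
[ 0.546  -0.3001  0.028 ]
```

View pics/d.png

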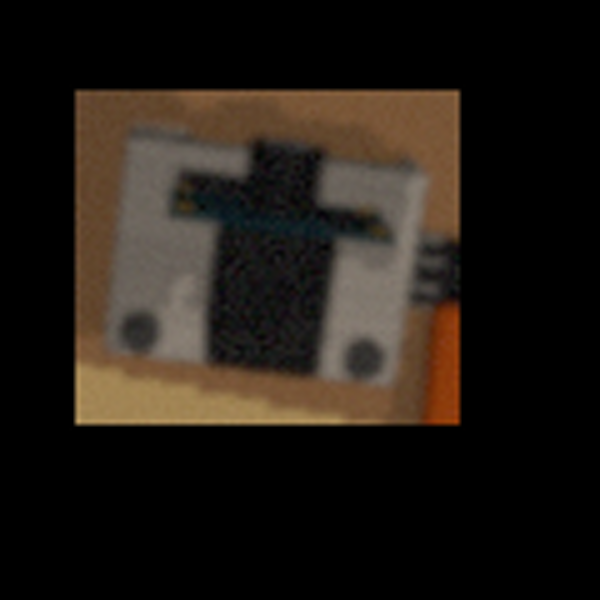

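Crop: plate corners ≈ (306,148),(363,154),(359,197),(301,190); this gives 68×~52 mm, so the size fits. Centre ≈ (0.582,−0.278), yaw ≈ −5.2°. Descending and gripping next.

Call:
send_rows(deltas=[[1, 0, 0.1, 0.2, 0, 0, 0.028], [1, 0, 0.1, 0.5, 0, 0, 0.028], [1, 0, 0.1, 0.8, 0, 0, 0.028], [1, 0, 0.1, 1, 0, 0, 0.028], [1, 0, 0.1, 1, 0, 0, 0.028], [1, 0, 0.1, 1, 0, 0, 0.028], [1, 0, 0.1, 1, 0, 0, 0.028]])

```text
clock: 2.98
tcp_pos: [0.5851, -0.2777, 0.0948]
orientation: [2.316, 2.119, 0.002]
contact_force: [0.5, -0.6, 1.2]
grip_width: 0.0857
```

Call:
send_rows(deltas=[[1, 0, 0, 0.1, 0, 0, 0], [1, 0, 0, 0.2, 0, 0, 0], [1, 0, 0, 0.3, 0, 0, 0], [1, 0, 0, 0.3, 0, 0, 0], [1, 0, 0, 0.3, 0, 0, 0]])

```text
clock: 3.4
tcp_pos: [0.5846, -0.277, 0.0483]
orientation: [2.316, 2.121, 0.0]
contact_force: [-0.3, -0.1, 0.7]
grip_width: 0.0852
```

Run:
```python
from h import *
o=r.get_obs();print({k:np.round(o[k],4) for k in('clock','tcp_pos','orientation','contact_force')})
print(cv2.Rodrigues(np.array(o['orientation']))[0].round(4))
```

```text
{'clock': np.float64(3.4), 'tcp_pos': array([ 0.5846, -0.277 ,  0.0483]), 'orientation': array([2.3164e+00, 2.1209e+00, 4.0000e-04]), 'contact_force': array([-0.2708, -0.0558,  0.7225])}
[[ 8.800e-02  9.961e-01  8.000e-04]
 [ 9.961e-01 -8.800e-02 -5.000e-04]
 [-4.000e-04  9.000e-04 -1.000e+00]]
```

Call:
send_rows(deltas=[[0.5, 0, 0, 0, 0, 0, 0], [0.2, 0, 0, 0, 0, 0, 0], [0, 0, 0, 0, 0, 0, 0], [0, 0, 0, 0, 0, 0, 0], [0, 0, 0, 0, 0, 0, 0], [0, 0, 0, 0, 0, 0, 0], [0, 0, 0, 0, 0, 0, 0], [0, 0, 0, 0, 0, 0, 0]], squeeze=40)

```text
clock: 4.07
tcp_pos: [0.5843, -0.2768, 0.0478]
orientation: [2.317, 2.121, -0.0]
contact_force: [-2.1, 0.3, 5.3]
grip_width: 0.0236
```

Run:
```python
from h import *
o=r.get_obs();print({k:np.round(o[k],4) for k in('clock','tcp_pos','orientation','contact_force','grip_width')})
f=grab('wrist');save(f,'e.png',s=1.25)
```

```text
{'clock': np.float64(4.0667), 'tcp_pos': array([ 0.5843, -0.2768,  0.0478]), 'orientation': array([ 2.3167e+00,  2.1214e+00, -3.0000e-04]), 'contact_force': array([-2.1032,  0.2529,  5.2626]), 'grip_width': np.float64(0.0236)}
```

View pics/e.png

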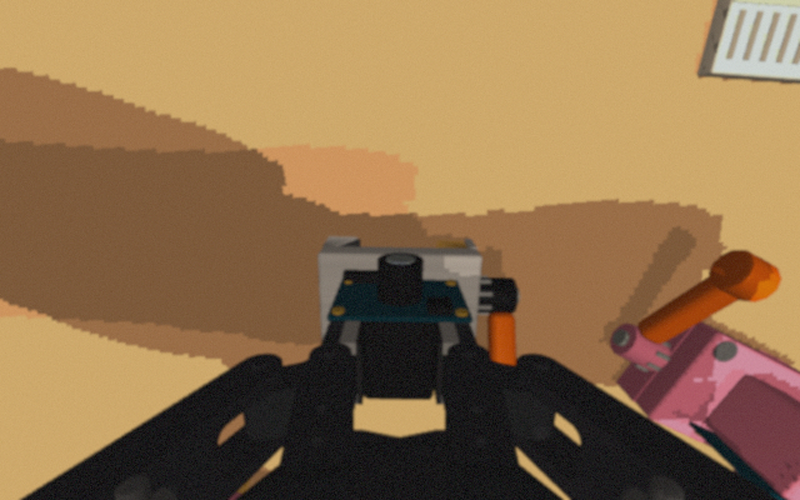

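Gripped (23.6 mm opening, post 24 mm), plate front edge from (320,250) to (481,252), level in the image so aligned. Lifting now and moving behind the entry.

Call:
send_rows(deltas=[[0, 0, 0, -0.05, 0, 0, 0], [0, 0, 0, -0.15, 0, 0, 0], [0, 0, 0, -0.3, 0, 0, 0], [0, 0.05, 0, -0.4, 0, 0, 0], [0, 0.15, -0.08, -0.4, 0, 0, -0.01], [0, 0.3, -0.16, -0.4, 0, 0, -0.02], [0, 0.45, -0.24, -0.4, 0, 0, -0.028], [0, 0.6, -0.32, -0.4, 0, 0, -0.028], [0, 0.66, -0.35, -0.4, 0, 0, -0.028], [0, 0.68, -0.35, -0.4, 0, 0, -0.028], [0, 0.68, -0.35, -0.4, 0, 0, -0.028], [0, 0.68, -0.35, -0.4, 0, 0, -0.028]])

```text
clock: 5.12
tcp_pos: [0.5416, -0.1715, 0.1075]
orientation: [2.221, 2.22, 0.0]
contact_force: [-0.7, 1.1, -4.3]
grip_width: 0.0233
```

Run:
```python
from h import *
o=r.get_obs();print({k:np.round(o[k],4) for k in('clock','tcp_pos','orientation','contact_force','moment','grip_width')})
print(cv2.Rodrigues(np.array(o['orientation']))[0].round(4))
fe=pickle.load(open('pics/wrist.pkl','rb'))
for uv in((320,250),(481,252)): print(onz(fe,np.array(uv)/1.25,.028))
f=grab('wrist');save(f,'f.png',s=1.25)
```

```text
{'clock': np.float64(5.1167), 'tcp_pos': array([ 0.5416, -0.1715,  0.1075]), 'orientation': array([2.2212, 2.2199, 0.    ]), 'contact_force': array([-0.6841,  1.0604, -4.3277]), 'moment': array([-0.0236, -0.0352, -0.0157]), 'grip_width': np.float64(0.0233)}
[[ 6.e-04  1.e+00  9.e-04]
 [ 1.e+00 -6.e-04 -9.e-04]
 [-9.e-04  9.e-04 -1.e+00]]
[ 0.55395759 -0.24699376  0.028     ]
[ 0.61942103 -0.25366756  0.028     ]
```

View pics/f.png

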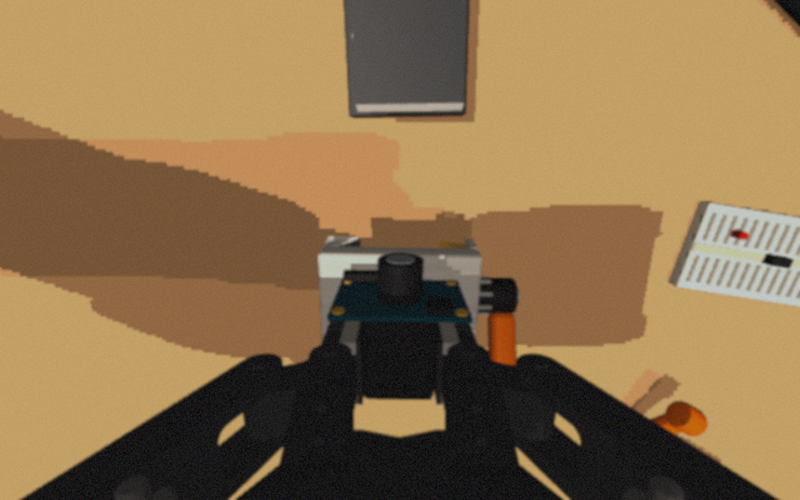

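Rail entry seen: taper strip (357–465,107), rail sides from (346,0) to (350,115) on the left and (468,0) to (466,112) on the right. The carrier front edge runs (320,252)–(481,252). Next, subpixel edges.

Run:
```python
from h import *
f=pickle.load(open('pics/wrist.pkl','rb'));g=cv2.cvtColor(f['pixels'],cv2.COLOR_RGB2GRAY).astype(int)
for v in (4,30,60,84,86,88,90): print(v,g[v,272:292],g[v,366:386])
for u in (300,330,360): print(u,g[76:102,u])
for v in (200,202,204): print(v,g[v,248:264],g[v,376:392])
```

```text
4 [161 157 127  98  74  77  78  80  81  77  82  82  81  81  81  80  81  84
  81  83] [ 72  72  72  71  73  70  66  54  59  81 101 111 111 112 110 112 117 134
 155 163]
30 [163 165 161 148 113  82  75  81  91 106 101  86  84  81  84  85  82  79
  80  83] [ 71  70  71  72  69  71  62  56  82 102 113 113 111 112 114 116 136 157
 165 163]
60 [163 163 160 161 156 131  97  80  84  88  85  83  82  85  85  83  83  86
  84  85] [ 70  77  70  73  70  64  59  82 102 110 112 108 114 113 124 137 157 165
 164 163]
84 [162 162 167 162 162 158 135  99  82  85  83  96 119 144 159 163 166 162
 164 163] [172 170 169 156 126  87  75  94 110 112 109 109 112 119 138 158 164 163
 161 163]
86 [160 164 162 164 164 155 135  95  79  85  84  87 108 139 166 177 176 176
 176 175] [169 166 162 142  98  63  71  97 110 112 113 111 110 119 136 157 166 164
 165 163]
88 [164 165 161 164 162 158 141 109  84  81  80  86  95 115 144 157 162 160
 161 161] [110 112 107  90  67  55  72  94 112 107 116 111 112 120 138 157 162 166
 167 165]
90 [163 166 164 162 163 158 144 110  89  81  84  84  85  87  98  98  99 102
 100  97] [ 47  45  47  48  49  56  78  99 110 110 112 111 120 131 154 161 163 164
 166 162]
300 [ 87  82  85  85  83  88 106 137 164 174 173 168 151 116  77  64  55  75
 119 151 164 166 162 163 164 164]
330 [ 77  80  77  79  83  92 116 149 170 170 174 165 145 100  58  42  50  75
 107 111 115 135 154 163 161 163]
360 [ 73  77  73  75  78 100 132 160 170 170 169 157 121  76  46  47  63  93
 106 114 120 135 155 166 163 160]
200 [92 92 91 90 92 92 93 89 92 91 85 87 84 80 85 83] [ 76  75  75  81  84  97 101 109 112 111 110 111 112 110 112 114]
202 [ 88  97  92  94  86  93  99 112 123 129 137 134 132 133 129 132] [ 81  78  84  78  80  80  83  92 102 114 108 116 112 115 112 110]
204 [ 92  91  91  91  92 107 140 167 183 188 191 187 189 192 189 188] [102 100  97 103 100 102 101  97 103 109 112 112 113 112 113 113]
```

Run:
```python
from h import *
f=pickle.load(open('pics/wrist.pkl','rb'))
L=[(274.3,4),(275.85,30),(277.35,60),(278.4,84)];Rr=[(375,4),(374,30),(373,60),(372.8,84)]
A=np.array([onz(f,p,.009) for p in L])*1000;B=np.array([onz(f,p,.009) for p in Rr])*1000
print(A.round(1),B.round(1),sep='\n')
for P in(A,B):
    k=np.polyfit(P[:,1],P[:,0],1);print('dx/dy deg',np.degrees(np.arctan(k[0])),'x at y=-90:',np.polyval(k,-90))
for v,a,b in((84,284.2,370.1),(86,284.7,369.6)):
    p,q=onz(f,(a,v),.0557),onz(f,(b,v),.0557);print(p*1e3,q*1e3,(p+q)/2*1e3,np.linalg.norm(p-q))
for u,v in((300,89.3),(330,89),(360,88.4)): print('end edge',onz(f,(u,v),.0554)*1e3)
for u,v in((300,82.7),(330,82.3),(360,81.6)): print('taper start',onz(f,(u,v),.056)*1e3)
# held plate front lower-left/right px
o=r.get_obs();z=.028+o['tcp_pos'][2]-.0478
for uv in((254.,203.5),(385.,203.5)): print('plate',onz(f,uv,z)*1e3)
```

```text
[[512.  -34.4   9. ]
 [512.4 -49.6   9. ]
 [512.7 -67.9   9. ]
 [512.8 -83.3   9. ]]
[[577.7 -34.5   9. ]
 [577.8 -49.7   9. ]
 [578.1 -68.    9. ]
 [578.7 -83.3   9. ]]
dx/dy deg -0.8595788681976406 x at y=-90: 512.9470784659109
dx/dy deg -1.1066154273018005 x at y=-90: 578.6585823272304
[521.70841273 -86.57804557  55.7       ] [569.50246381 -86.64167301  55.7       ] [545.60543827 -86.60985929  55.7       ] 0.04779409343070637
[521.95169175 -87.62242916  55.7       ] [569.27242159 -87.68559025  55.7       ] [545.61205667 -87.6540097   55.7       ] 0.04732077199653465
end edge [530.42736021 -89.34193723  55.4       ]
end edge [547.22432335 -89.20198715  55.4       ]
end edge [564.00685042 -88.91495587  55.4       ]
taper start [530.52702374 -85.92842823  56.        ]
taper start [547.17203705 -85.73834974  56.        ]
taper start [563.79989902 -85.40412878  56.        ]
plate [ 507.65739527 -146.29071079   87.59653514]
plate [ 574.79552621 -146.39586336   87.59653514]
```

Run:
```python
from h import *
f=pickle.load(open('pics/top.pkl','rb'));g=cv2.cvtColor(f['pixels'],cv2.COLOR_RGB2GRAY).astype(float)
P=[];Q=[]
for u in range(240,314,6):
    col=g[:,u-1:u+2].mean(1)
    if u in(240,306): print(u,col[222:262].round().astype(int))
    a=col[222:240];i=np.where(a<80)[0][0];vt=222+i-1+(a[i-1]-80)/(a[i-1]-a[i])
    b=col[244:262];j=np.where(b>100)[0][0];vb=244+j-1+(100-b[j-1])/(b[j]-b[j-1])
    P.append(onz(f,(u,vt),.056));Q.append(onz(f,(u,vb),.009))
P=np.array(P)*1e3;Q=np.array(Q)*1e3
for X in(P,Q):
    k=np.polyfit(X[:,1],X[:,0],1);print(np.degrees(np.arctan(k[0])),np.std(X[:,0]-np.polyval(k,X[:,1])),np.polyval(k,-88))
row=g[238:243].mean(0);print(row[222:242].round().astype(int))
for u in(235.,228.): print(onz(f,(u,240),.074)*1e3)
s=pickle.load(open('pics/side.pkl','rb'))
```

```text
240 [165 124 112 109 112 112 107 104  61  50  51  54  54  55  53  53  55  53
  54  54  56  54  54  57  54  55  57  55  49  41  46  48  54  65 155 167
 168 169 169 169]
306 [169 169 169 151 117  84  55  57  59  60  59  58  59  61  59  60  61  61
  62  62  63  62  61  62  61  60  56  55  53  53  65  87 157 169 170 170
 170 170 170 170]
-0.8071362069935307 0.3523224115444926 574.7814219036186
-0.5490623924455161 4.511150162707563 515.4589009054689
[ 54  54  53  53  54  72 151 156 122  96  93 109 157 140  74  55  55  53
  55  55]
[544.30566839 112.50677024  74.        ]
[544.68278533 129.71847177  74.        ]
```

Rail: entry end y≈−0.089, centre x≈0.5456 there, yaw −0.85° (dx/dy), stop face y≈+0.1105. Top and wrist views agree, and the 66/48 mm widths check. Aligning before entry.

Call:
send_rows(deltas=[[0, 0.1, 0.03, 0, 0, 0, -0.005], [0, 0.2, 0.03, 0.05, 0, 0, -0.005], [0, 0.31, 0.03, 0.12, 0, 0, -0.005], [0, 0.31, 0.03, 0.123, 0, 0, -0.005], [0, 0.31, 0.03, 0.123, 0, 0, -0.005], [0, 0.31, 0.03, 0.123, 0, 0, -0.005], [0, 0.31, 0.03, 0.123, 0, 0, -0.005]])

```text
clock: 5.75
tcp_pos: [0.5458, -0.1254, 0.0891]
orientation: [2.205, 2.236, -0.0]
contact_force: [-0.3, -0.0, -4.9]
grip_width: 0.0233
```

```bash
cat >> h.py <<'E'
def st():
    o=r.get_obs();R=cv2.Rodrigues(np.array(o['orientation']))[0]
    print('t',round(float(o['clock']),2),'p',(o['tcp_pos']*1e3).round(2),'yaw',np.degrees(np.arctan2(R[1,0],R[0,0])).round(2),'tilt',(R[:2,2]*57.3).round(2),'F',o['contact_force'].round(2),'M',np.array(o['moment']).round(3),'w',round(float(o['grip_width'])*1e3,1))
E
python3 - <<'E'
from h import *
st();f=grab('wrist');st();g=cv2.cvtColor(f['pixels'],cv2.COLOR_RGB2GRAY)
save(f,'g.png',(220,420,60,280),3.6/1.35)
E
```

```text
t 5.75 p [ 545.81 -125.37   89.12] yaw 90.81 tilt [ 0.04 -0.04] F [-0.31 -0.02 -4.88] M [-0.01   0.033 -0.01 ] w 23.3
t 5.8 p [ 545.79 -125.31   89.18] yaw 90.8 tilt [ 0.04 -0.04] F [-0.47  0.48 -4.6 ] M [0.056 0.06  0.034] w 23.9
```

View pics/g.png

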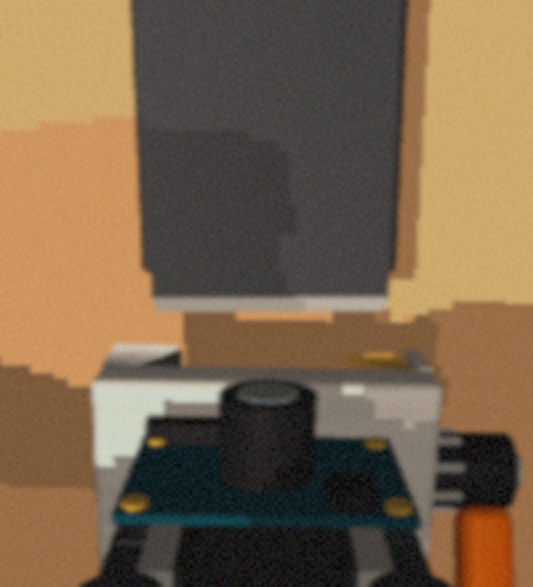

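Carrier faces the rail with its plate edge centred at 267.5 vs rail strip centre 270.5 (crop px, ~0.6 mm to near side). The fixed jaw appears to have the larger gap, so I shift 0.6 mm farther, lower 0.5 mm and enter slowly.

Call:
send_rows(deltas=[[0, 0, 0.004, 0.0033, 0, 0, 0], [0, 0.02, 0.004, 0.0033, 0, 0, 0], [0, 0.04, 0.004, 0.0033, 0, 0, 0], [0, 0.06, 0.004, 0.0033, 0, 0, 0], [0, 0.07, 0.004, 0.0033, 0, 0, 0], [0, 0.08, 0.004, 0.0033, 0, 0, 0], [0, 0.09, 0.004, 0.0033, 0, 0, 0], [0, 0.1, 0.004, 0.0033, 0, 0, 0], [0, 0.1, 0.004, 0.0033, 0, 0, 0]])

```text
clock: 6.55
tcp_pos: [0.5458, -0.1085, 0.0884]
orientation: [-2.203, -2.24, -0.0]
contact_force: [0.4, -0.8, -4.8]
grip_width: 0.0235
```

Run:
```python
from h import *
st()
```

```text
t 6.55 p [ 545.78 -108.47   88.4 ] yaw 90.94 tilt [0.   0.01] F [ 0.4  -0.81 -4.84] M [ 0.011  0.024 -0.007] w 23.5
```

Nose is ~6 mm onto the rail with no contact force, so I continue.

Call:
send_rows(deltas=[[0, 0.01, 0.001, 0, 0, 0, 0], [0, 0.02, 0.001, 0, 0, 0, 0], [0, 0.035, 0.001, 0, 0, 0, 0], [0, 0.05, 0.001, 0, 0, 0, 0], [0, 0.065, 0.001, 0, 0, 0, 0], [0, 0.08, 0.001, 0, 0, 0, 0], [0, 0.095, 0.001, 0, 0, 0, 0], [0, 0.11, 0.001, 0, 0, 0, 0], [0, 0.125, 0.001, 0, 0, 0, 0], [0, 0.14, 0.001, 0, 0, 0, 0], [0, 0.155, 0.001, 0, 0, 0, 0], [0, 0.17, 0.001, 0, 0, 0, 0], [0, 0.17, 0.001, 0, 0, 0, 0]])

```text
clock: 7.63
tcp_pos: [0.5455, -0.0827, 0.0884]
orientation: [-2.203, -2.24, -0.0]
contact_force: [0.3, 0.0, -4.3]
grip_width: 0.0234
```

Run:
```python
from h import *
st();f=grab('wrist');save(f,'g2.png',(220,420,60,280),3.6/1.35);st()
```

```text
t 7.63 p [545.54 -82.7   88.38] yaw 90.95 tilt [0.01 0.02] F [ 0.32  0.02 -4.3 ] M [0.026 0.006 0.   ] w 23.4
t 7.68 p [545.52 -83.08  88.38] yaw 90.94 tilt [0.   0.01] F [-0.58  0.12 -4.03] M [ 0.014  0.025 -0.044] w 23.8
```

Carrier is 31 mm on with free clearance. Sliding on 95 mm.

Call:
send_rows(deltas=[[0, 0.015, 0, 0, 0, 0, 0], [0, 0.04, 0, 0, 0, 0, 0], [0, 0.07, 0, 0, 0, 0, 0], [0, 0.1, 0, 0, 0, 0, 0], [0, 0.135, 0, 0, 0, 0, 0], [0, 0.17, 0, 0, 0, 0, 0], [0, 0.205, 0, 0, 0, 0, 0], [0, 0.24, 0, 0, 0, 0, 0], [0, 0.275, 0, 0, 0, 0, 0], [0, 0.31, 0, 0, 0, 0, 0], [0, 0.345, 0, 0, 0, 0, 0], [0, 0.38, 0, 0, 0, 0, 0], [0, 0.415, 0, 0, 0, 0, 0], [0, 0.45, 0, 0, 0, 0, 0], [0, 0.485, 0, 0, 0, 0, 0], [0, 0.52, 0, 0, 0, 0, 0], [0, 0.555, 0, 0, 0, 0, 0], [0, 0.59, 0, 0, 0, 0, 0], [0, 0.62, 0, 0, 0, 0, 0], [0, 0.63, 0, 0, 0, 0, 0]])

```text
clock: 9.35
tcp_pos: [0.5442, 0.0122, 0.0884]
orientation: [2.203, 2.24, 0.001]
contact_force: [2.3, -1.1, -5.3]
grip_width: 0.0236
```

Run:
```python
from h import *
st();f=grab('wrist');save(f,'g3.png',(200,440,20,260),2.5);st()
```

```text
t 9.35 p [544.16  12.16  88.45] yaw 90.97 tilt [0.03 0.03] F [ 2.31 -1.06 -5.33] M [-0.203 -0.781  0.078] w 23.6
t 9.4 p [544.14  12.1   88.43] yaw 90.97 tilt [0.02 0.03] F [ 3.11  0.95 -4.8 ] M [ 0.272 -0.655  0.08 ] w 23.4
```

View pics/g3.png

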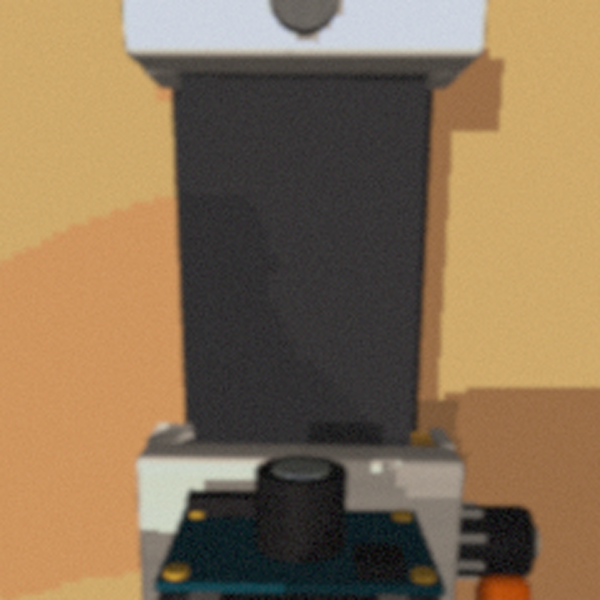

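View: stop bottom edge at crop row 75 (orig 50), carrier nose at row ~445; the rail centre drifts 301.5→304, so rail yaw is ~0.3° less than the tool's, and a 2–3 N side force agrees. Computing the remaining distance.

Run:
```python
from h import *
f=pickle.load(open('pics/wrist.pkl','rb'))
g=cv2.cvtColor(f['pixels'],cv2.COLOR_RGB2GRAY).astype(int);print(g[36:56,310],g[36:56,340]);print(g[194:206,280],g[194:206,350])
for uv,z in(((320,50),.056),((320,40.8),.074),((300,40.5),.074),((320,200.5),.0665)): print(onz(f,uv,z)*1e3)
for v in (60,100,140,175):
    row=g[v];d=np.where(row[260:390]<90)[0];print(v,260+d[0],260+d[-1])
st()
```

```text
[212 212 209 204 188 158 116  82  73  73  73  71  65  56  41  47  48  57
  52  56] [211 212 208 205 188 159 114  84  74  71  73  75  62  56  44  43  51  51
  55  55]
[ 46  47  57  66  79  85  88  96 123 162 190 204] [ 31  28  37  42  60  76  82  85  88 115 152 183]
[542.4103107  111.13141191  56.        ]
[542.33453369 111.71299052  74.        ]
[533.790825   111.68588154  74.        ]
[543.62370337  38.3341563   66.5       ]
60 269 372
100 271 370
140 273 368
175 274 367
t 9.4 p [544.14  12.1   88.43] yaw 90.97 tilt [0.02 0.03] F [ 3.11  0.95 -4.8 ] M [ 0.272 -0.655  0.08 ] w 23.4
```

Call:
send_rows(deltas=[[0, 0.01, 0.003, 0, 0, 0, 0.0015], [0, 0.03, 0.003, 0, 0, 0, 0.0015], [0, 0.06, 0.003, 0, 0, 0, 0.0015], [0, 0.09, 0.003, 0, 0, 0, 0.0015], [0, 0.12, 0.004, 0, 0, 0, 0.0015], [0, 0.15, 0.004, 0, 0, 0, 0.0015], [0, 0.18, 0.004, 0, 0, 0, 0.0015], [0, 0.21, 0.004, 0, 0, 0, 0.0015], [0, 0.24, 0.004, 0, 0, 0, 0.0015], [0, 0.27, 0.005, 0, 0, 0, 0.0015], [0, 0.3, 0.005, 0, 0, 0, 0.0015], [0, 0.33, 0.005, 0, 0, 0, 0.0015], [0, 0.36, 0.005, 0, 0, 0, 0.0015], [0, 0.38, 0.005, 0, 0, 0, 0.0015], [0, 0.39, 0.005, 0, 0, 0, 0.0015], [0, 0.4, 0.005, 0, 0, 0, 0.0015], [0, 0.4, 0.005, 0, 0, 0, 0.0015]])

```text
clock: 10.82
tcp_pos: [0.5436, 0.0714, 0.0883]
orientation: [-2.208, -2.234, 0.0]
contact_force: [-0.6, 0.7, -4.2]
grip_width: 0.0234
```

Run:
```python
from h import *
st()
f=grab('wrist');g=cv2.cvtColor(f['pixels'],cv2.COLOR_RGB2GRAY).astype(int)
print(g[140:206:1,290]);print(g[140:206:1,350]);st()
```

```text
t 10.82 p [543.62  71.39  88.31] yaw 90.66 tilt [-0.02  0.01] F [-0.56  0.68 -4.19] M [ 0.058 -0.05   0.039] w 23.4
[146 176 194 201 200 201 199 201 201 199 199 199 204 201 201 200 201 201
 199 201 200 199 200 201 199 199 196 198 198 199 199 199 199 196 198 187
 154 107  64  46  48  50  43  48  52  48  51  53  53  49  48  49  51  49
  51  51  47  63  72  80  84  86 110 149 176 192]
[160 187 201 203 202 200 202 203 201 200 201 203 202 202 202 200 201 198
 204 199 198 203 202 200 202 204 199 202 202 200 202 201 199 201 202 191
 164 111  62  54  53  53  55  52  51  58  53  52  52  48  38  40  38  38
  31  35  40  44  62  72  73  82  88 111 148 177]
t 10.87 p [543.62  71.18  88.3 ] yaw 90.65 tilt [-0.02  0.  ] F [-0.64  0.89 -4.63] M [ 0.032 -0.008 -0.022] w 23.7
```

Call:
send_rows(deltas=[[0, 0.01, 0, 0.001, 0, 0, 0], [0, 0.02, 0, 0.002, 0, 0, 0], [0, 0.03, 0, 0.003, 0, 0, 0], [0, 0.04, 0, 0.003, 0, 0, 0], [0, 0.04, 0, 0.003, 0, 0, 0]])

```text
clock: 11.28
tcp_pos: [0.5441, 0.0774, 0.0883]
orientation: [2.208, 2.234, 0.001]
contact_force: [-0.4, -0.6, 2.3]
grip_width: 0.0235
```

Run:
```python
from h import *
st()
f=pickle.load(open('pics/wrist.pkl','rb'))
print(onz(f,(290,176.6),.074)*1e3,onz(f,(350,176.8),.074)*1e3)
```

```text
t 11.28 p [544.11  77.37  88.28] yaw 90.65 tilt [0.05 0.01] F [-0.4  -0.64  2.35] M [-0.221  0.14  -0.022] w 23.5
[528.54770443 111.69623083  74.        ] [557.43789859 111.91236676  74.        ]
```

Seated (z-force −4.4 → +2.3 N). Creeping to the stop.

Call:
send_rows(deltas=[[0, 0.008, 0, -0.001, 0, 0, 0], [0, 0.016, 0, -0.001, 0, 0, 0], [0, 0.024, 0, -0.001, 0, 0, 0], [0, 0.032, 0, -0.001, 0, 0, 0], [0, 0.04, 0, -0.001, 0, 0, 0], [0, 0.046, 0, -0.001, 0, 0, 0], [0, 0.05, 0, -0.001, 0, 0, 0], [0, 0.05, 0, -0.001, 0, 0, 0]])

```text
clock: 11.95
tcp_pos: [0.5439, 0.0847, 0.0883]
orientation: [2.209, 2.234, 0.001]
contact_force: [-0.9, -1.5, 4.9]
grip_width: 0.0237
```

Call:
send_rows(deltas=[[0, 0.002, 0, 0, 0, 0, 0], [0, 0.004, 0, 0, 0, 0, 0], [0, 0.004, 0, 0, 0, 0, 0]])

```text
clock: 12.2
tcp_pos: [0.5439, 0.0849, 0.0883]
orientation: [2.209, 2.233, 0.0]
contact_force: [1.4, -2.5, 5.6]
grip_width: 0.0237
```

Run:
```python
from h import *
st()
f=grab('wrist');g=cv2.cvtColor(f['pixels'],cv2.COLOR_RGB2GRAY).astype(int)
print(g[180:210,285]);print(g[180:210,350]);st()
```

```text
t 12.2 p [543.85  84.93  88.27] yaw 90.63 tilt [ 0.02 -0.02] F [ 1.4  -2.49  5.62] M [-0.648  0.08  -0.03 ] w 23.7
[202 199 202 201 200 200 199 196 201 202 201 200 202 198 198 197 199 200
 200 201 196 198 184 168 167 188 196 199 199 200]
[202 201 202 202 205 200 202 203 200 202 202 203 202 204 201 200 199 199
 192 187 187 183 169 147 132 145 177 192 188 176]
t 12.25 p [543.87  84.94  88.28] yaw 90.62 tilt [ 0.02 -0.01] F [ 0.33 -2.18  5.58] M [-0.686  0.14   0.027] w 23.8
```

Call:
send_rows(deltas=[[0, 0.001, 0, -0.002, 0, 0, 0], [0, 0.003, 0, -0.002, 0, 0, 0], [0, 0.005, 0, -0.002, 0, 0, 0], [0, 0.005, 0, -0.002, 0, 0, 0]])

```text
clock: 12.58
tcp_pos: [0.5436, 0.0856, 0.0883]
orientation: [2.209, 2.233, -0.001]
contact_force: [1.0, -3.2, 3.1]
grip_width: 0.0236
```

Run:
```python
from h import *
st()
```

```text
t 12.58 p [543.63  85.6   88.27] yaw 90.63 tilt [-0.01 -0.02] F [ 1.03 -3.15  3.06] M [-0.693 -0.031  0.006] w 23.6
```

Call:
send_rows(deltas=[[0, 0.002, 0, -0.001, 0, 0, 0], [0, 0.004, 0, -0.001, 0, 0, 0], [0, 0.005, 0, -0.001, 0, 0, 0], [0, 0.005, 0, -0.001, 0, 0, 0]])

```text
clock: 12.92
tcp_pos: [0.5436, 0.0857, 0.0883]
orientation: [2.209, 2.233, -0.002]
contact_force: [0.9, -5.9, 1.6]
grip_width: 0.0239
```

Run:
```python
from h import *
st()
f=grab('wrist');save(f,'g4.png',(240,400,150,250),4);st()
```

```text
t 12.92 p [543.63  85.7   88.34] yaw 90.61 tilt [-0.01 -0.07] F [ 0.88 -5.93  1.62] M [-1.149 -0.249  0.108] w 23.9
t 12.97 p [543.61  85.73  88.32] yaw 90.62 tilt [-0.01 -0.06] F [ 0.97 -4.2   1.74] M [-1.158 -0.167  0.086] w 23.4
```

View pics/g4.png

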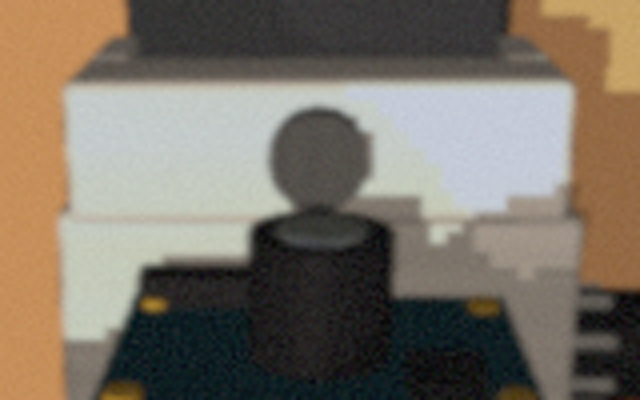

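Contact with the stop is confirmed: plate edge meets the stop at row 215 (crop), push force is 6 N and the motion has stopped. Releasing, lifting, and shutting the fingers.

Call:
send_rows(deltas=[[0.6, 0, 0, 0, 0, 0, 0], [0.6, 0, 0, 0, 0, 0, 0], [0.6, 0, 0, 0, 0, 0, 0], [0.6, 0, 0, 0, 0, 0, 0], [0.6, 0, 0, -0.05, 0, 0, 0], [0.6, 0, 0, -0.15, 0, 0, 0], [0.6, 0, 0, -0.3, 0, 0, 0], [0.6, 0, 0, -0.45, 0, 0, 0], [0.6, 0, 0, -0.6, 0, 0, 0], [0.3, -0.1, 0.1, -0.6, 0, 0, 0], [0, -0.25, 0.25, -0.6, 0, 0, 0], [0, -0.36, 0.32, -0.6, 0, 0, 0], [0, -0.36, 0.32, -0.6, 0, 0, 0], [0, -0.36, 0.32, -0.6, 0, 0, 0], [0, -0.36, 0.32, -0.6, 0, 0, 0]])

```text
clock: 14.22
tcp_pos: [0.5917, 0.0342, 0.1787]
orientation: [-2.208, -2.234, -0.0]
contact_force: [-0.2, 0.0, 0.3]
grip_width: -0.0002
```

Run:
```python
from h import *
st()
f=grab('wrist');save(f,'h.png',s=1.25);grab('top');grab('side');st()
```

```text
t 14.22 p [591.69  34.16 178.69] yaw 90.68 tilt [-0.02  0.05] F [-0.18  0.02  0.33] M [0.017 0.059 0.002] w -0.2
t 14.37 p [591.59  34.53 178.68] yaw 90.76 tilt [-0.01  0.03] F [-0.54 -0.02 -1.4 ] M [ 0.003 -0.017  0.098] w -0.1
```

View pics/h.png

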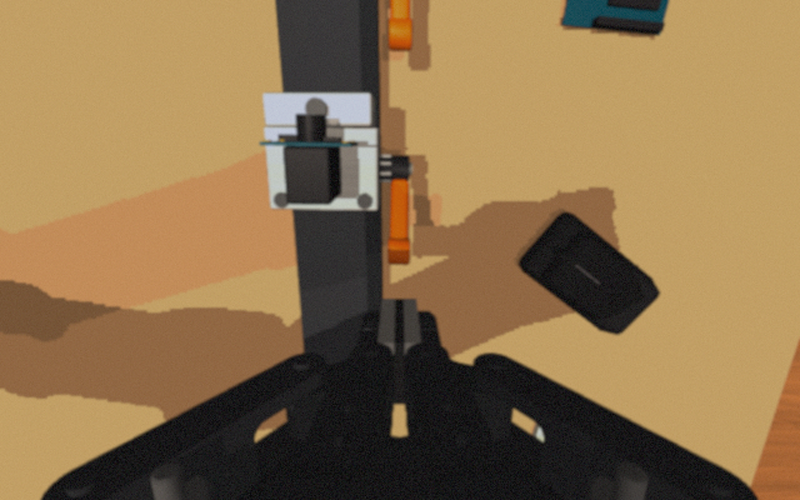

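Carrier rests against the stop at (320,127) and the pad is at (399,252), centred under the fingers' lateral line; mouse at (590,272) is clear. Locating the pad.

Run:
```python
from h import *
f=pickle.load(open('pics/wrist.pkl','rb'))
h=cv2.cvtColor(f['pixels'],cv2.COLOR_RGB2HSV);g=f['pixels']
m=(h[:,:,0]<14)&(h[:,:,1]>190)&(h[:,:,2]>110);m[:100]=0;m[225:]=0;m[:,:295]=0;m[:,340:]=0
for v in range(140,216,6):
    u=np.where(m[v])[0]; print(v,(u.min(),u.max()) if len(u) else None, end='; ')
p=np.argwhere(m);print(p.min(0),p.max(0))
# expected pad
c=np.array([.5436,.0857]);ex=np.array([-.0108,1]);ey=np.array([-1,-.0108])
for th in(26,21):
    t=np.radians(th)
    for dx,dz in((0,9),(-9,0),(9,0)):
        P=[*(c+ex*(-.055*np.cos(t)+dx/1e3)+ey*(-.048)),.050+.055*np.sin(t)+dz/1e3];print(th,dx,dz,np.round(P,4),proj(f,P).round(1))
print('centre',onz(f,(319.2,201.5),.08))
# front plate/stop gap
gg=cv2.cvtColor(g,cv2.COLOR_RGB2GRAY).astype(int);print(gg[92:110,225],gg[92:110,290])
st()
```

```text
140 None; 146 (np.int64(313), np.int64(325)); 152 (np.int64(313), np.int64(325)); 158 (np.int64(313), np.int64(325)); 164 (np.int64(312), np.int64(325)); 170 (np.int64(312), np.int64(325)); 176 (np.int64(312), np.int64(326)); 182 (np.int64(312), np.int64(325)); 188 (np.int64(312), np.int64(325)); 194 (np.int64(311), np.int64(326)); 200 (np.int64(311), np.int64(326)); 206 (np.int64(311), np.int64(326)); 212 None; [143 310] [210 327]
26 0 9 [0.5921 0.0368 0.0831] [[320.5 202.8]]
26 -9 0 [0.5922 0.0278 0.0741] [[320.4 210.2]]
26 9 0 [0.592  0.0458 0.0741] [[320.5 188.5]]
21 0 9 [0.5922 0.0349 0.0787] [[320.5 203.5]]
21 -9 0 [0.5923 0.0259 0.0697] [[320.4 210.7]]
21 9 0 [0.5921 0.0439 0.0697] [[320.4 189.5]]
centre [0.59113876 0.03685176 0.08      ]
[197 196 197 200 199 198 197 179 155 156 184 196 199 195 183 146  96  60] [197 198 202 199 199 196 192 165 127  96 131 176 194 200 196 197 200 195]
t 14.37 p [591.59  34.53 178.68] yaw 90.76 tilt [-0.01  0.03] F [-0.54 -0.02 -1.4 ] M [ 0.003 -0.017  0.098] w -0.1
```

Call:
send_rows(deltas=[[0, -0.027, 0, 0.1, 0, 0, 0], [0, -0.027, 0, 0.3, 0, 0, 0], [0, -0.027, 0, 0.45, 0, 0, 0], [0, -0.027, 0, 0.52, 0, 0, 0], [0, -0.027, 0, 0.52, 0, 0, 0], [0, -0.027, 0, 0.52, 0, 0, 0]], squeeze=30)

```text
clock: 14.87
tcp_pos: [0.5922, 0.0298, 0.1008]
orientation: [-2.208, -2.235, 0.0]
contact_force: [0.0, -0.3, 1.1]
grip_width: 0.0001
```

```bash
cat >> h.py <<'E'
def avg(n=6):
    F=[];P=[]
    for _ in range(n):
        r.grab_frame('wrist');o=r.get_obs();F.append(o['contact_force']);P.append(o['tcp_pos'])
    print('t',round(float(o['clock']),2),'F',np.mean(F,0).round(2),'sd',np.std(F,0).round(2),'P',(np.mean(P,0)*1e3).round(2))
E
python3 -c "
from h import *
avg(8)"
```

```text
t 15.27 F [-0.03 -0.16  0.03] sd [0.45 0.54 0.35] P [593.05  29.44 101.75]
```

Call:
send_rows(deltas=[[0, 0, 0, 0.01, 0, 0, 0], [0, 0, 0, 0.02, 0, 0, 0], [0, 0, 0, 0.03, 0, 0, 0], [0, 0, 0, 0.04, 0, 0, 0], [0, 0, 0, 0.05, 0, 0, 0], [0, 0, 0, 0.06, 0, 0, 0], [0, 0, 0, 0.06, 0, 0, 0]])

```text
clock: 15.85
tcp_pos: [0.5929, 0.0287, 0.0918]
orientation: [2.209, 2.233, 0.001]
contact_force: [0.3, -0.4, 3.8]
grip_width: 0.0
```

Call:
send_rows(deltas=[[0, 0, 0, 0.01, 0, 0, 0], [0, 0, 0, 0.02, 0, 0, 0], [0, 0, 0, 0.03, 0, 0, 0], [0, 0, 0, 0.04, 0, 0, 0], [0, 0, 0, 0.04, 0, 0, 0]])

```text
clock: 16.27
tcp_pos: [0.5932, 0.0275, 0.0859]
orientation: [2.209, 2.231, 0.0]
contact_force: [1.7, -2.3, 4.3]
grip_width: -0.0001
```

```bash
python3 -c "
from h import *
avg(5)"
```

```text
t 16.52 F [ 1.21 -3.35  4.96] sd [0.41 0.56 0.84] P [592.91  28.24  85.91]
```

Call:
send_rows(deltas=[[0, -0.008, 0, 0, 0, 0, 0], [0, -0.016, 0, 0.006, 0, 0, 0], [0, -0.018, 0, 0.012, 0, 0, 0], [0, -0.02, 0, 0.018, 0, 0, 0], [0, -0.022, 0, 0.024, 0, 0, 0], [0, -0.024, 0, 0.03, 0, 0, 0], [0, -0.024, 0, 0.03, 0, 0, 0]])

```text
clock: 17.1
tcp_pos: [0.5924, 0.0258, 0.0808]
orientation: [-2.209, -2.234, -0.001]
contact_force: [3.1, 0.3, 2.3]
grip_width: 0.0001
```

```bash
python3 -c "
from h import *
avg(5)"
```

```text
t 17.35 F [2.34 0.16 2.8 ] sd [0.22 0.86 0.53] P [592.17  25.78  80.86]
```

Call:
send_rows(deltas=[[0, -0.001, 0, 0.004, 0, 0, 0], [0, -0.002, 0, 0.008, 0, 0, 0], [0, -0.003, 0, 0.01, 0, 0, 0], [0, -0.003, 0, 0.01, 0, 0, 0]])

```text
clock: 17.68
tcp_pos: [0.5922, 0.0252, 0.0794]
orientation: [-2.209, -2.234, 0.0]
contact_force: [1.7, 0.9, 2.9]
grip_width: -0.0005
```

```bash
python3 -c "
from h import *
avg(5)"
```

```text
t 17.93 F [1.54 0.78 2.62] sd [0.27 0.4  0.83] P [592.2   25.2   79.43]
```

Call:
send_rows(deltas=[[0, -0.001, 0, 0.004, 0, 0, 0], [0, -0.001, 0, 0.008, 0, 0, 0], [0, -0.002, 0, 0.01, 0, 0, 0], [0, -0.002, 0, 0.01, 0, 0, 0]])

```text
clock: 18.27
tcp_pos: [0.5923, 0.0247, 0.078]
orientation: [2.209, 2.234, 0.0]
contact_force: [1.8, 0.7, 2.9]
grip_width: -0.0004
```

```bash
python3 -c "
from h import *
avg(4)"
```

```text
t 18.47 F [ 1.68 -0.2   2.75] sd [0.53 0.23 0.48] P [592.31  24.72  77.96]
```

Call:
send_rows(deltas=[[0, -0.001, 0, 0.004, 0, 0, 0], [0, -0.001, 0, 0.008, 0, 0, 0], [0, -0.001, 0, 0.008, 0, 0, 0]])

```text
clock: 18.72
tcp_pos: [0.5924, 0.0244, 0.0768]
orientation: [2.209, 2.233, 0.0]
contact_force: [2.1, -0.8, 2.7]
grip_width: 0.0003
```

```bash
python3 -c "
from h import *
avg(4)"
```

```text
t 18.92 F [ 2.62 -0.67  2.69] sd [0.14 0.31 0.36] P [592.41  24.43  76.8 ]
```

Call:
send_rows(deltas=[[0, 0, 0, 0.004, 0, 0, 0], [0, 0, 0, 0.008, 0, 0, 0], [0, 0, 0, 0.01, 0, 0, 0], [0, 0, 0, 0.01, 0, 0, 0]])

```text
clock: 19.25
tcp_pos: [0.5925, 0.0242, 0.0753]
orientation: [2.209, 2.233, -0.0]
contact_force: [2.2, -2.6, 4.2]
grip_width: 0.0002
```

```bash
python3 -c "
from h import *
avg(4)"
```

```text
t 19.45 F [ 2.19 -2.43  3.92] sd [0.48 0.66 0.44] P [592.37  24.32  75.33]
```

Call:
send_rows(deltas=[[0, 0, 0, 0.004, 0, 0, 0], [0, 0, 0, 0.008, 0, 0, 0], [0, 0, 0, 0.008, 0, 0, 0]])

```text
clock: 19.7
tcp_pos: [0.5921, 0.0245, 0.0739]
orientation: [-2.209, -2.233, 0.001]
contact_force: [2.5, -1.6, 4.1]
grip_width: -0.0003
```

```bash
python3 -c "
from h import *
avg(4)"
```

```text
t 19.9 F [ 2.12 -2.01  3.44] sd [0.28 0.13 0.15] P [592.04  24.63  73.95]
```

Call:
send_rows(deltas=[[0, 0, 0, 0.004, 0, 0, 0], [0, 0, 0, 0.008, 0, 0, 0], [0, 0, 0, 0.01, 0, 0, 0], [0, 0, 0, 0.01, 0, 0, 0]])

```text
clock: 20.23
tcp_pos: [0.5922, 0.0245, 0.0725]
orientation: [-2.209, -2.234, 0.0]
contact_force: [2.0, -1.9, 2.7]
grip_width: 0.0003
```

```bash
python3 -c "
from h import *
avg(4)"
```

```text
t 20.43 F [ 1.06 -2.45  3.5 ] sd [0.37 0.46 0.37] P [592.09  24.7   72.49]
```

Call:
send_rows(deltas=[[0, 0, 0, 0.004, 0, 0, 0], [0, 0, 0, 0.008, 0, 0, 0], [0, 0, 0, 0.008, 0, 0, 0]])

```text
clock: 20.68
tcp_pos: [0.5923, 0.0246, 0.0713]
orientation: [-2.209, -2.234, 0.0]
contact_force: [1.7, -1.8, 3.3]
grip_width: -0.0001
```

```bash
python3 -c "
from h import *
avg(4)"
```

```text
t 20.88 F [ 0.75 -2.28  2.81] sd [0.42 0.34 0.48] P [592.16  24.73  71.29]
```

Call:
send_rows(deltas=[[0, 0, 0, 0.004, 0, 0, 0], [0, 0, 0, 0.008, 0, 0, 0], [0, 0, 0, 0.01, 0, 0, 0], [0, 0, 0, 0.01, 0, 0, 0]])

```text
clock: 21.22
tcp_pos: [0.5923, 0.0246, 0.0699]
orientation: [2.209, 2.234, -0.0]
contact_force: [0.4, -1.5, 3.4]
grip_width: 0.0001
```

```bash
python3 -c "
from h import *
avg(4)"
```

```text
t 21.42 F [ 0.5  -2.34  2.72] sd [0.31 0.35 0.29] P [592.26  24.67  69.85]
```

Call:
send_rows(deltas=[[0, 0, 0, 0.004, 0, 0, 0], [0, 0, 0, 0.008, 0, 0, 0], [0, 0, 0, 0.008, 0, 0, 0]])

```text
clock: 21.67
tcp_pos: [0.5924, 0.0246, 0.0687]
orientation: [2.209, 2.234, 0.0]
contact_force: [0.7, -2.7, 3.4]
grip_width: 0.0001
```

```bash
python3 -c "
from h import *
avg(4)"
```

```text
t 21.87 F [ 0.63 -2.44  3.07] sd [0.27 0.48 0.29] P [592.27  24.71  68.66]
```

Call:
send_rows(deltas=[[0, 0, 0, 0.004, 0, 0, 0], [0, 0, 0, 0.008, 0, 0, 0], [0, 0, 0, 0.01, 0, 0, 0], [0, 0, 0, 0.01, 0, 0, 0]])

```text
clock: 22.2
tcp_pos: [0.5923, 0.0246, 0.0671]
orientation: [2.209, 2.234, 0.0]
contact_force: [1.9, -2.9, 3.6]
grip_width: 0.0001
```

```bash
python3 -c "
from h import *
avg(4)"
```

```text
t 22.4 F [ 0.48 -2.34  3.17] sd [0.4  0.53 0.36] P [592.31  24.71  67.17]
```

Call:
send_rows(deltas=[[0, 0, 0, 0.004, 0, 0, 0], [0, 0, 0, 0.008, 0, 0, 0], [0, 0, 0, 0.008, 0, 0, 0]])

```text
clock: 22.65
tcp_pos: [0.5924, 0.0246, 0.066]
orientation: [2.209, 2.234, 0.0]
contact_force: [0.5, -3.3, 2.7]
grip_width: -0.0
```

```bash
python3 -c "
from h import *
avg(4)"
```

```text
t 22.85 F [ 0.85 -2.4   2.79] sd [0.21 0.46 0.31] P [592.31  24.71  65.96]
```

Call:
send_rows(deltas=[[0, 0, 0, 0.004, 0, 0, 0], [0, 0, 0, 0.008, 0, 0, 0], [0, 0, 0, 0.008, 0, 0, 0]])

```text
clock: 23.1
tcp_pos: [0.5924, 0.0246, 0.0648]
orientation: [2.209, 2.234, 0.0]
contact_force: [1.1, -2.6, 3.3]
grip_width: -0.0001
```

```bash
python3 -c "
from h import *
avg(4)"
```

```text
t 23.3 F [ 1.51 -2.31  2.8 ] sd [0.18 0.21 0.56] P [592.31  24.72  64.77]
```

Call:
send_rows(deltas=[[0, 0, 0, 0.004, 0, 0, 0], [0, 0.001, 0, 0.008, 0, 0, 0], [0, 0.001, 0, 0.008, 0, 0, 0]])

```text
clock: 23.55
tcp_pos: [0.5924, 0.0247, 0.0636]
orientation: [2.209, 2.234, 0.0]
contact_force: [2.1, -2.1, 3.4]
grip_width: -0.0001
```

```bash
python3 -c "
from h import *
avg(4)"
```

```text
t 23.75 F [ 1.06 -1.84  3.46] sd [0.28 0.19 0.3 ] P [592.3   24.82  63.57]
```

Call:
send_rows(deltas=[[0, 0, 0, 0.003, 0, 0, 0], [0, 0.001, 0, 0.006, 0, 0, 0], [0, 0.001, 0, 0.006, 0, 0, 0]])

```text
clock: 24.0
tcp_pos: [0.5923, 0.0248, 0.0627]
orientation: [2.209, 2.234, -0.0]
contact_force: [1.6, -2.5, 3.7]
grip_width: -0.0002
```

```bash
python3 -c "
from h import *
avg(4)"
```

```text
t 24.2 F [ 1.15 -2.46  3.06] sd [0.33 0.46 0.38] P [592.29  24.96  62.68]
```

Call:
send_rows(deltas=[[0, 0, 0, 0.003, 0, 0, 0], [0, 0.001, 0, 0.006, 0, 0, 0], [0, 0.001, 0, 0.006, 0, 0, 0]])

```text
clock: 24.45
tcp_pos: [0.5923, 0.025, 0.0617]
orientation: [2.209, 2.234, -0.0]
contact_force: [0.6, -2.1, 3.7]
grip_width: 0.0002
```

```bash
python3 -c "
from h import *
avg(4)"
```

```text
t 24.65 F [ 0.91 -2.05  2.87] sd [0.39 0.73 0.25] P [592.25  25.14  61.76]
```

Call:
send_rows(deltas=[[0, 0, 0, 0.003, 0, 0, 0], [0, 0.001, 0, 0.006, 0, 0, 0], [0, 0.001, 0, 0.006, 0, 0, 0]])

```text
clock: 24.9
tcp_pos: [0.5923, 0.0252, 0.0608]
orientation: [2.209, 2.234, -0.0]
contact_force: [0.5, -2.8, 3.3]
grip_width: 0.0001
```

```bash
python3 -c "
from h import *
avg(4)"
```

```text
t 25.1 F [ 1.09 -2.18  2.93] sd [0.23 0.37 0.15] P [592.26  25.23  60.85]
```

Call:
send_rows(deltas=[[0, 0, 0, 0.003, 0, 0, 0], [0, 0.001, 0, 0.006, 0, 0, 0], [0, 0.001, 0, 0.006, 0, 0, 0]])

```text
clock: 25.35
tcp_pos: [0.5923, 0.0253, 0.0599]
orientation: [2.209, 2.234, -0.0]
contact_force: [0.7, -2.9, 3.1]
grip_width: -0.0001
```

```bash
python3 -c "
from h import *
avg(4)"
```

```text
t 25.55 F [ 0.87 -2.27  3.32] sd [0.27 0.41 0.33] P [592.29  25.32  59.97]
```

Call:
send_rows(deltas=[[0, 0, 0, 0.003, 0, 0, 0], [0, 0.001, 0, 0.006, 0, 0, 0], [0, 0.001, 0, 0.006, 0, 0, 0]])

```text
clock: 25.8
tcp_pos: [0.5923, 0.0254, 0.0591]
orientation: [2.209, 2.234, -0.0]
contact_force: [1.5, -2.8, 4.6]
grip_width: -0.0001
```

```bash
python3 -c "
from h import *
avg(4)"
```

```text
t 26.0 F [ 1.02 -2.57  3.72] sd [0.88 0.44 0.3 ] P [592.29  25.47  59.09]
```

Call:
send_rows(deltas=[[0, 0, 0, 0.003, 0, 0, 0], [0, 0.001, 0, 0.006, 0, 0, 0], [0, 0.001, 0, 0.006, 0, 0, 0]])

```text
clock: 26.25
tcp_pos: [0.5923, 0.0257, 0.0582]
orientation: [2.209, 2.234, -0.0]
contact_force: [0.5, -2.9, 3.2]
grip_width: -0.0
```

```bash
python3 -c "
from h import *
avg(4)"
```

```text
t 26.45 F [ 0.93 -2.66  4.12] sd [0.39 0.38 0.14] P [592.29  25.63  58.2 ]
```

Call:
send_rows(deltas=[[0, 0, 0, 0.003, 0, 0, 0], [0, 0.001, 0, 0.006, 0, 0, 0], [0, 0.001, 0, 0.006, 0, 0, 0]])

```text
clock: 26.7
tcp_pos: [0.5923, 0.0257, 0.0573]
orientation: [2.209, 2.234, -0.0]
contact_force: [1.3, -3.8, 4.1]
grip_width: 0.0002
```

```bash
python3 -c "
from h import *
avg(4)"
```

```text
t 26.9 F [ 1.14 -3.48  4.07] sd [0.35 0.5  0.51] P [592.31  25.71  57.28]
```

Call:
send_rows(deltas=[[0, 0, 0, 0.002, 0, 0, 0], [0, 0.001, 0, 0.004, 0, 0, 0], [0, 0.001, 0, 0.004, 0, 0, 0]])

```text
clock: 27.15
tcp_pos: [0.5923, 0.0258, 0.0567]
orientation: [2.209, 2.233, -0.0]
contact_force: [-0.0, -3.3, 4.5]
grip_width: 0.0003
```

```bash
python3 -c "
from h import *
avg(4)"
```

```text
t 27.35 F [ 0.43 -4.29  4.63] sd [0.55 0.3  0.31] P [592.31  25.86  56.7 ]
```

Call:
send_rows(deltas=[[0, -0.001, 0, 0.002, 0, 0, 0], [0, -0.001, 0, 0.005, 0, 0, 0], [0, -0.001, 0, 0.005, 0, 0, 0]])

```text
clock: 27.6
tcp_pos: [0.5923, 0.0259, 0.0559]
orientation: [-2.209, -2.234, -0.0]
contact_force: [0.6, -4.4, 5.1]
grip_width: 0.0001
```

```bash
python3 -c "
from h import *
avg(4)"
```

```text
t 27.8 F [ 0.95 -3.7   4.47] sd [0.32 0.69 0.18] P [592.3   25.92  55.95]
```

Call:
send_rows(deltas=[[0, 0, 0, 0.002, 0, 0, 0], [0, 0, 0, 0.004, 0, 0, 0], [0, 0, 0, 0.004, 0, 0, 0]])

```text
clock: 28.05
tcp_pos: [0.5923, 0.0259, 0.0554]
orientation: [2.209, 2.234, 0.0]
contact_force: [1.0, -3.4, 4.9]
grip_width: -0.0001
```

```bash
python3 -c "
from h import *
avg(4)"
```

```text
t 28.25 F [ 0.36 -3.32  5.37] sd [0.38 0.43 0.25] P [592.34  25.98  55.41]
```

Call:
send_rows(deltas=[[0, 0, 0, 0.002, 0, 0, 0], [0, 0, 0, 0.004, 0, 0, 0], [0, 0, 0, 0.004, 0, 0, 0]])

```text
clock: 28.5
tcp_pos: [0.5924, 0.026, 0.0548]
orientation: [2.209, 2.234, 0.0]
contact_force: [1.3, -3.5, 4.7]
grip_width: -0.0004
```

```bash
python3 -c "
from h import *
avg(6)"
```

```text
t 28.8 F [ 0.75 -3.54  5.37] sd [0.29 0.51 0.57] P [592.34  26.01  54.83]
```

Call:
send_rows(deltas=[[0, 0, 0, 0.001, 0, 0, 0], [0, 0, 0, 0.003, 0, 0, 0], [0, 0, 0, 0.003, 0, 0, 0]])

```text
clock: 29.05
tcp_pos: [0.5923, 0.0261, 0.0544]
orientation: [-2.209, -2.234, -0.0]
contact_force: [0.4, -4.2, 5.7]
grip_width: 0.0002
```

```bash
python3 -c "
from h import *
avg(6)"
```

```text
t 29.35 F [ 0.35 -3.8   5.44] sd [0.42 0.5  0.66] P [592.37  26.05  54.42]
```

Call:
send_rows(deltas=[[0, 0, 0, 0.002, 0, 0, 0], [0, 0, 0, 0.004, 0, 0, 0], [0, 0, 0, 0.005, 0, 0, 0], [0, 0, 0, 0.005, 0, 0, 0]])

```text
clock: 29.68
tcp_pos: [0.5924, 0.0262, 0.0537]
orientation: [-2.209, -2.234, -0.001]
contact_force: [0.8, -4.2, 6.3]
grip_width: 0.0001
```

```bash
python3 -c "
from h import *
avg(6)"
```

```text
t 29.98 F [ 0.5  -3.62  5.79] sd [0.28 0.67 0.42] P [592.38  26.12  53.72]
```

Call:
send_rows(deltas=[[0, 0, 0, 0.002, 0, 0, 0], [0, 0, 0, 0.004, 0, 0, 0], [0, 0, 0, 0.004, 0, 0, 0]])

```text
clock: 30.23
tcp_pos: [0.5924, 0.0262, 0.0531]
orientation: [-2.209, -2.234, -0.001]
contact_force: [0.3, -2.5, 5.8]
grip_width: -0.0004
```

```bash
python3 -c "
from h import *
avg(6)"
```

```text
t 30.53 F [ 0.39 -2.95  6.08] sd [0.33 0.23 0.24] P [592.39  26.19  53.13]
```

Call:
send_rows(deltas=[[0, 0, 0, 0.002, 0, 0, 0], [0, 0, 0, 0.004, 0, 0, 0], [0, 0, 0, 0.005, 0, 0, 0], [0, 0, 0, 0.005, 0, 0, 0]])

```text
clock: 30.87
tcp_pos: [0.5924, 0.0263, 0.0524]
orientation: [-2.209, -2.234, -0.001]
contact_force: [0.2, -2.2, 5.7]
grip_width: 0.0001
```

```bash
python3 -c "
from h import *
avg(6)"
```

```text
t 31.17 F [ 0.42 -2.79  6.25] sd [0.35 0.41 0.43] P [592.41  26.28  52.44]
```

Call:
send_rows(deltas=[[0, 0, 0, 0.001, 0, 0, 0], [0, 0, 0, 0.003, 0, 0, 0], [0, 0, 0, 0.003, 0, 0, 0]])

```text
clock: 31.42
tcp_pos: [0.5924, 0.0263, 0.052]
orientation: [-2.209, -2.234, -0.001]
contact_force: [0.2, -3.6, 7.0]
grip_width: -0.0001
```

```bash
python3 -c "
from h import *
avg(8)"
```

```text
t 31.82 F [ 0.14 -3.13  6.5 ] sd [0.63 0.31 0.45] P [592.44  26.34  52.03]
```

Call:
send_rows(deltas=[[0, 0, 0, 0.002, 0, 0, 0], [0, 0, 0, 0.004, 0, 0, 0], [0, 0, 0, 0.005, 0, 0, 0], [0, 0, 0, 0.005, 0, 0, 0]])

```text
clock: 32.15
tcp_pos: [0.5924, 0.0264, 0.0513]
orientation: [-2.209, -2.234, -0.001]
contact_force: [-0.2, -3.2, 7.0]
grip_width: 0.0001
```

```bash
python3 -c "
from h import *
avg(8)"
```

```text
t 32.55 F [ 0.04 -2.75  6.84] sd [0.34 0.5  0.48] P [592.44  26.45  51.31]
```

Call:
send_rows(deltas=[[0, 0, 0, 0.001, 0, 0, 0], [0, 0, 0, 0.002, 0, 0, 0], [0, 0, 0, 0.003, 0, 0, 0], [0, 0, 0, 0.003, 0, 0, 0]])

```text
clock: 32.88
tcp_pos: [0.5924, 0.0265, 0.0509]
orientation: [-2.208, -2.234, -0.001]
contact_force: [0.6, -3.9, 7.3]
grip_width: -0.0001
```

```bash
python3 -c "
from h import *
avg(8)"
```

```text
t 33.28 F [ 0.31 -2.51  7.16] sd [0.35 0.5  0.42] P [592.44  26.51  50.9 ]
```

Call:
send_rows(deltas=[[0, 0, 0, -0.005, 0, 0, 0], [0, -0.002, 0, -0.02, 0, 0, 0], [0, -0.01, 0, -0.05, 0, 0, 0], [0, -0.02, 0, -0.15, 0, 0, 0], [0, -0.02, 0, -0.4, 0, 0, 0], [0, -0.02, 0, -0.65, 0, 0, 0], [0, -0.02, 0, -0.85, 0, 0, 0], [0, -0.02, 0, -0.85, 0, 0, 0], [0, -0.02, 0, -0.85, 0, 0, 0]])

```text
clock: 34.03
tcp_pos: [0.5931, 0.0238, 0.18]
orientation: [2.207, 2.233, 0.005]
contact_force: [0.7, 0.4, -0.6]
grip_width: 0.0001
```

Run:
```python
from h import *
f=grab('wrist');st()
h=cv2.cvtColor(f['pixels'],cv2.COLOR_RGB2HSV);m=(h[:,:,0]<14)&(h[:,:,1]>190)&(h[:,:,2]>110);m[:90]=0;m[:,:290]=0;m[:,345:]=0
p=np.argwhere(m);print(p.min(0),p.max(0))
c=np.array([.5446,.0857]);ex=np.array([-.0108,1]);ey=np.array([-1,-.0108])
for j in (.72,.78,.82):
    t=.454-j
    for d in(-9,):
        P=[*(c+ex*(-.055*np.cos(t)+d/1e3)+ey*(-.048)),.050+.055*np.sin(t)];print(j,proj(f,P).round(1))
save(f,'i.png',s=1.25)
```

```text
t 34.08 p [591.91  23.35 178.18] yaw 90.68 tilt [0.   0.02] F [-0.61  0.16 -0.76] M [0.035 0.004 0.088] w -0.2
[130 314] [187 328]
0.72 [[319.4 189.7]]
0.78 [[319.4 187.8]]
0.82 [[319.4 186.5]]
```

View pics/i.png

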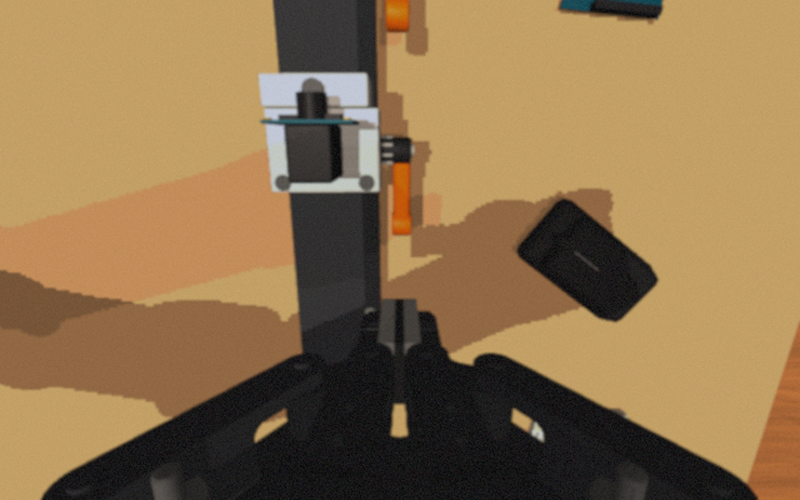

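Arm is now pressed down and stayed (pad (401,228), joint ≈0.78), with the carrier still meeting the stop at row 107. One numerical gap check before hand-in.

Run:
```python
from h import *
f=pickle.load(open('pics/wrist.pkl','rb'));g=cv2.cvtColor(f['pixels'],cv2.COLOR_RGB2GRAY).astype(int)
for u in(218,225,270,285,292): print(u,g[74:100,u])
def y(v,z,u=270): return (onz(f,(u,v),z)*1e3).round(1)
print('stop top edge',y(84,.074),'plate front edge',y(87,.0685),'plate rear',y(153,.0685,260))
avg(4)
```

```text
218 [199 199 200 200 198 200 202 199 200 191 177 153 157 185 200 200 198 200
 198 199 189 161 122  91  97 142]
225 [201 198 198 200 198 198 199 200 200 192 178 154 155 185 200 199 191 163
 110  64  66  74  84  83  71 100]
270 [199 196 186 175 162 162 157 158 153 148 127 109 115 141 153 154 137 101
  75  72  72  80  90  86  65  52]
285 [197 202 202 201 201 199 198 197 199 197 176 146 149 186 196 200 199 200
 200 202 198 178 135  80  50  74]
292 [194 196 195 195 195 194 197 199 196 189 168 136 150 184 197 198 201 200
 199 198 199 183 158 134 130 124]
stop top edge [556.5 112.3  74. ] plate front edge [555.6 110.6  68.5] plate rear [546.1  61.8  68.5]
t 34.28 F [ 0.06 -0.08  0.18] sd [0.13 0.17 0.37] P [591.17  22.94 176.65]
```

Run:
```python
import cv2
g=cv2.cvtColor(cv2.imread('pics/g4.png'),cv2.COLOR_BGR2GRAY)
for u in(265,275,285,365): x=(u-240)*4+2;print(u,g[2::4,x][42:64])
h=cv2.cvtColor(cv2.imread('pics/h.png'),cv2.COLOR_BGR2GRAY);i=cv2.cvtColor(cv2.imread('pics/i.png'),cv2.COLOR_BGR2GRAY)
for x in(275,355): print(h[115:135,x],i[95:115,x])
```

```text
265 [199 198 200 199 200 199 198 201 198 199 200 195 186 186 195 197 198 197
 196 201 195 199]
275 [201 198 199 198 198 200 199 199 197 200 198 188 188 184 196 202 200 197
 199 199 196 199]
285 [200 201 201 199 197 199 201 197 200 199 197 189 182 185 195 199 202 200
 199 200 194 171]
365 [203 202 202 203 203 203 199 199 197 194 179 151 132 125 143 148 149 150
 150 150 145 146]
[200 198 199 200 198 200 199 197 192 180 160 155 172 193 199 202 201 198
 197 199] [198 200 200 198 197 200 201 200 197 193 180 156 147 163 188 199 203 203
 200 197]
[200 199 199 199 199 199 197 194 184 162 132  99 105 145 182 194 195 196
 197 197] [200 198 197 199 200 198 199 200 198 192 177 152 145 162 184 197 201 201
 199 196]
```

```bash
python3 -c "
from h import *
st();print(r.hand_in())"
```

```text
t 34.28 p [591.21  22.85 176.45] yaw 90.66 tilt [-0.18 -0.  ] F [ 0.14 -0.06 -0.31] M [ 0.024 -0.021  0.027] w 0.1
the job is handed in; nothing more can be done
None
```

The carrier is on the rail against the stop block and clamped, and the job is handed in at 34 s of the 72 s allowed. It slid on from the open end with the sensor towards the lamp. The only side force was 2–3 N partway along, which went away once I re-aligned it.

- **Stop contact:** the final push reached about 6 N at the stop block, with motion down to 0.1 mm, after which I let go. The last wrist picture puts the remaining gap at about 0.1 mm. One earlier picture could be read as up to about 0.5 mm, which is within my edge-measurement error. The gap did not change when I clamped.
- **Clamp:** I pressed the orange arm in small steps. The jaw bit at about 0.65 rad and I stopped at an average of 7.2 N, inside the 6–8 N firm range. The highest single reading was 7.3 N. After I lifted off, the arm stayed at about 0.78 rad. I did not pull on the carrier to test the clamp.
- **Surroundings:** the gripper was clear and unloaded at hand-in. I saw no contact with the mouse, breadboard or controller board, but did not measure their positions again at the end.

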